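# Load a brake pad into the sprung-jaw nest of a checking fixture

## Robot

A 7-joint arm with a two-finger parallel gripper is mounted at the origin on the work surface. World frame = base frame: x ahead of the robot, y to its left, z up, the work surface at z = 0. Lengths are in m, angles in rad, forces in N, time in s.
With the tool pointing down it reaches from about 0.35 to 0.9 m from the base axis. Payload 7.2 kg.
Tool frame: the origin (TCP) lies at the very end of the fingers, on their centre line; the grasp point (between the pads) lies 19 mm behind it; z points along the fingers, y is the direction in which the jaws open and shut (so a half turn about z gives the same grasp; the last joint's range is limited). The gripper opens to 88 mm and grips with 3 to 60 N. Pads are 20 mm wide; open, the fingers measure 115 mm over their backs; the gripper's body (75 mm by 178 mm) begins 61 mm behind the grasp point.
Start: joints at [-1.397, 0.411, -0.013, 1.596, 0.006, 1.134, -0.082], TCP at [0.15, 0.607, 0.223] pointing down, gripper open.
Joint ranges: [-2.95, 2.95], [-0.29, 1.99], [-1.47, 1.44], [0.14, 2.54], [-1.03, 4.17], [0.13, 1.85], [-2.86, 2.86]. Speed limits (rad/s): [2.39, 2.39, 3.01, 3.01, 3.14, 3.14, 3.14].

## Interface

Orientations are given as a unit quaternion [x, y, z, w].
In Python, from rig import r, cams, nets gives the robot as it stands.
- The arm moves only by the tool move_arm, never from a script. Its arguments are lists of equal length, an entry for each row: "slide": the shift along the tool's x, y, z in mm, a list of three; "turn": the turn about the tool's z in degrees. A call has 1 to 5 rows; each row is the pose to reach, as a shift and turn from the pose commanded when the call began, along the tool's axes at that moment; what a row does not reach only later rows make up. A row lasts 1/10 s, in which the tool goes at most 50 mm and 8.59 degrees, less where a joint would pass 70% of its speed; a pose out of reach is approached as far as the arm can. A call with a gripper value outside its range is refused whole. "jaw" is the opening, from -1 (shut) to 1 (fully open), set as the call begins (left out, the last holds). The fingers move at their own pace and stop on an object; "newtons" is the grip in N (left out, the last holds). Time passes only in rows, so rows that repeat a pose let the fingers close. It gives the time, the measured TCP pose, the force and the opening at its end, in the units of the state.
- r.sense(): the state, without advancing time (a new reading comes with each control period).
- cams.read_camera(name): name is "side" or "top" or "wrist"; returns a dict with "img" (480x640x3 uint8, blue, green, red), "range_z" (480x640 float32, m along the optical axis (not along the pixel's ray), 0 where there is no reading), "fx", "fy", "cx", "cy" (pixels), "origin" and "orientation" of the camera in the world. Camera axes: x right, y up, looking along -z (the intrinsics and any distortion apply to the point x, -y, -z); pixel columns grow to the right and rows downward; lengths in m; the calibration is good to about 2 mm. A picture is of the moment at which its call begins.
- r.job_done(): hands the job in, once; it reports no verdict.
Trained networks look in the newest picture that a camera, given by its name, has taken for a name from the list of things; names that differ only in an ending like _2 or _b are one class to them, and where a whole thing is asked for, a point or a joint stands for the part that bears it (a point fixed in the world has none). Each returns a list of dicts, best first, with "confidence" (0 to 1); they miss things now and then, are a little off and sometimes report something else, mostly with a low value. They report only what shows in the picture. A call takes as long as a camera call. They do not tell look-alikes from the thing itself.
- nets.look_for(label, camera): "rect" ([centre column, centre row, width, height] in pixels, round what is visible of it).
- nets.masks_of(label, camera): "mask" (480x640 bool, what is visible of it) and "rect" ([centre column, centre row, width, height] in pixels, round what is visible of it).
- nets.spot_point(label, camera): "pixel" ([column, row] in pixels: a listed point, or the origin of a listed thing).
The state is a dict: "time_s": time; "joint_pos": joint angles; "joint_velocities": joint speeds; "effort": joint torques, N m; "tcp_pos": TCP position; "ee_rot": TCP orientation; "wrist_force": force on the tool from outside, world axes, zero at the start; "torque": the same for the moment, N m; "gripper_width": finger opening in m.
Only numpy, scipy, OpenCV 4.12 (cv2) and the standard library are available. Lean on these libraries where they do the work, as an engineer would, in place of code of your own. Each camera call takes 0.05 s, during which the arm holds its last target. There are 200 camera calls.

## Task

Slide the brake pad along the fixture's deck, narrow side first, and push it against the sprung jaw until it goes down into the pocket; leave it flat on the pocket floor, square, with the jaw sprung back and closed on it. Keep the pad down on the fixture (slide it, do not pick it up), and leave the bottle, the carton and the brake disc where they stand.

Things in the scene. Friction and masses are not known exactly. Their poses are not given: they have to be found in the camera images.
- fixture: Aluminium checking fixture fixed to the bench, 320 mm long (x) by 220 mm wide (y). Origin on the bench top, on the centre line, under the lip where the loading deck ends and the pocket begins; x points from deck into pocket, z up. Deck flat, x -190 to 0 mm, 28 mm above the bench, open at sides and rear. Spring housing at x 96 to 112 mm, 48 mm high, behind the jaw.
- seat (a point): Centre of the pocket floor, 30 mm past the lip, 20 mm above the bench (8 mm below the deck), axes as the fixture's: the pad's origin is here when the pad is home. The pocket runs from the lip to the jaw and is stepped in plan like the pad. Sliding over the lip the pad tips nose down on the floor, and its rear edge stands up to 6 mm off the deck until it is nearly home.
- mouth_l (a point): Left (+y) corner of the pocket's entry: top of the outer end of the left guide, at fixture x = -36, y = 85, z = 34 mm. From here a steel guide 8 mm thick, 6 mm above the deck, runs in at 20 degrees to a straight cheek, inner face at y = 67.5, x from 0 to 60 mm, 16 mm thick, top 34 mm above the bench. The right side mirrors it (entry 162 mm wide, cheeks 135 mm apart).
- dowel_l (a point): Top of the left brass dowel, 12 mm diameter, at fixture x = 54, y = 63, z = 34 mm; a second one mirrors it at y = -63. The pad's narrow front part goes between the two (114 mm clear between them).
- pad: Brake pad, 60 (x) by 130 (y) by 18 mm thick, 0.45 kg. Origin: centre of its underside. Steel backing plate 6 mm thick: rear part (x -30 to 6) 130 mm wide, front part (x 6 to 30) 106 mm wide. On it black lining 12 mm thick, inset 3 mm front and rear. Starts on the deck, lining up, turned a little and off centre, narrow side (+x) to the pocket. Home, its rear edge is against the lip.
- jaw (a joint): Travel (m) of the sprung jaw, a dark steel bar 96 mm wide across the pocket's far end. 0: sprung shut, its face 50 mm past the lip; it slides along the fixture's x to at most 0.022 and takes 3 N to start, 6 N at the end. With the pad home it reads 0.010; the pad's rear edge goes down behind the lip only when the jaw is pushed past that.
- jaw_face (a point): Top middle of the jaw's face towards the pocket, 44 mm above the bench.
- oil: Bystander: black oil bottle, 72 mm diameter, 190 mm high, standing beside the fixture; origin under its centre.
- carton: Bystander: cardboard carton 110 x 85 x 60 mm beside the fixture; origin under its centre.
- disc: Bystander: steel brake disc, 150 mm diameter, 30 mm high, lying on the bench to the left (+y) of the deck; origin under its centre.
Things that resemble listed ones, but are neither listed nor needed, are in the scene too. Leave any pink look-alike of the pad alone.

How it is judged:
By the outcome, as a careful person would: the job done as asked, in the order asked, and still so for the second after the job is handed in, with the robot touching nothing.
It also fails if it takes over 64 s, if anything falls off the work surface, if the arm or the gripper's body presses on something with over 40 N, if the wrist force passes 120 N, or if a joint passes its speed limit or range.

## Working session

There is one attempt and no reset: what is moved stays moved. The work goes in short steps, Python scripts to look and compute and a tool call to move; the robot and the scene stay as the last step left them, time stands still between calls to the robot, and variables do not carry over. Pictures are saved under pics/ and viewed, about 8 in all and at most 12, crops included, and the job is handed in when it is done.

Besides the shell and the picture viewer there is one more tool, called after "Request:" by a JSON object that holds its "method" and its "body", one argument or row to a line. move_arm: Moves the arm, as the interface text tells. Its arguments: {"type":"object","properties":{"slide":{"type":"array"},"turn":{"type":"array"},"jaw":{"type":"number"},"newtons":{"type":"number"}},"required":["slide","turn"]}

```bash
mkdir -p pics; cat > h.py <<'E'
import numpy as np, cv2
from scipy.spatial.transform import Rotation as R
from rig import r,cams,nets
def cloud(d):
    v,u=np.mgrid[0:480,0:640]; z=d["range_z"]
    p=np.stack([(u-d["cx"])/d["fx"]*z,-(v-d["cy"])/d["fy"]*z,-z],-1)
    return p@R.from_quat(d["orientation"]).as_matrix().T+np.array(d["origin"])
def proj(d,P):
    q=(np.atleast_2d(P)-np.array(d["origin"]))@R.from_quat(d["orientation"]).as_matrix()
    return np.c_[d["cx"]+d["fx"]*q[:,0]/-q[:,2], d["cy"]+d["fy"]*q[:,1]/q[:,2]]
E
python3 - <<'E'
from h import *
print(r.sense())
for c in ["top","side"]:
    d=cams.read_camera(c); cv2.imwrite(f"pics/{c}1.png",d["img"]); P=cloud(d)
    print(c,d["origin"],d["orientation"],[k for k in d],d["fx"],(d["range_z"]>0).mean())
    for l in ["fixture","seat","mouth_l","dowel_l","pad","jaw_face","oil","carton","disc"]:
        for s in nets.spot_point(l,c)[:3]:
            u,v=np.round(s["pixel"]).astype(int); 
            print(l,s["pixel"],round(s["confidence"],2),P[min(max(v,0),479),min(max(u,0),639)].round(3))
    for s in nets.masks_of("pad",c)[:3]:
        m=s["mask"]; q=P[m]; q=q[q[:,2]>0.005]; print("padmask",s["confidence"],s["rect"],m.sum(),np.median(q,0).round(3))
E
```

```text
{'time_s': 0.0, 'joint_pos': array([-1.39720214,  0.41191541, -0.01272104,  1.59702306,  0.00561466,
        1.13426102, -0.08221442]), 'joint_velocities': array([ 0.00032674, -0.00197592,  0.00041671, -0.00017892, -0.00111073,
       -0.000503  , -0.00144147]), 'effort': array([ 3.22649985e-04, -5.87947404e+01,  6.41912576e-01, -2.91086036e+01,
       -5.38560958e-02,  1.80448912e-02,  1.31847473e-04]), 'tcp_pos': array([0.14957589, 0.60633791, 0.22180794]), 'ee_rot': array([ 1.20590557e-01,  9.92702020e-01, -7.84786816e-04, -3.46445885e-05]), 'wrist_force': array([-0.00559923,  0.33926649,  0.16073176]), 'torque': array([-0.01203514,  0.036472  , -0.00837635]), 'gripper_width': 0.08792172984987635}
top [0.41071631 0.05157873 1.11686074] [-0.05604446  0.04800889  0.71150767 -0.69879254] ['img', 'range_z', 'fx', 'fy', 'cx', 'cy', 'origin', 'orientation'] 585.6526891614204 0.9961393229166666
fixture [207.5, 285.0] 0.64 [0.499 0.279 0.02 ]
fixture [331.1, 243.6] 0.61 [0.571 0.046 0.027]
seat [336.4, 227.6] 0.96 [0.603 0.036 0.022]
mouth_l [281.7, 249.1] 0.94 [0.563 0.138 0.029]
dowel_l
[... 994 characters left out ...]
_l [326.1, 265.4] 0.53 [0.55  0.021 0.027]
pad [396.8, 196.7] 0.96 [0.822 0.126 0.016]
pad [322.1, 420.8] 0.86 [ 0.365 -0.222  0.017]
pad [292.1, 263.7] 0.83 [0.491 0.042 0.044]
jaw_face [358.3, 244.6] 0.88 [0.62  0.017 0.044]
jaw_face [347.1, 227.9] 0.58 [0.645 0.081 0.033]
oil [316.9, 195.3] 0.96 [0.672 0.221 0.027]
oil [237.3, 219.3] 0.56 [0.49  0.248 0.022]
oil [291.0, 263.8] 0.16 [0.488 0.041 0.046]
carton [404.2, 359.5] 0.82 [ 0.496 -0.234  0.06 ]
disc [232.0, 217.1] 0.56 [0.482 0.254 0.027]
padmask 0.97 [473.5, 246.1, 67.3, 47.9] 1531 [ 0.837 -0.089  0.016]
padmask 0.91 [289.6, 267.4, 58.3, 54.5] 1767 [0.488 0.045 0.044]
padmask 0.79 [395.7, 195.4, 56.0, 29.9] 1020 [0.824 0.142 0.016]
```

View pics/top1.png

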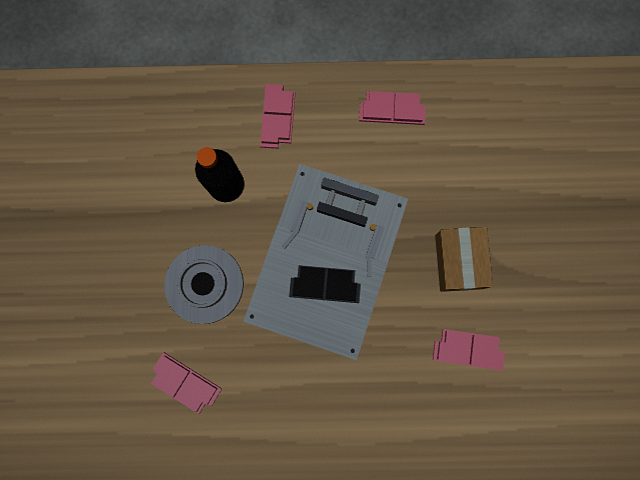

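```bash
python3 - <<'E'
from h import *
d=cams.read_camera("top"); P=cloud(d)
def rect(sel,n):
    q=P[sel][:,:2].astype(np.float32); c,s,a=cv2.minAreaRect(q*1000); print(n,np.round(c,1),np.round(s,1),round(a,1),np.round(cv2.boxPoints((c,s,a))).tolist())
X,Y,Z=P[...,0],P[...,1],P[...,2]
reg=(abs(X-.49)<.07)&(abs(Y-.055)<.1)
clean=lambda m:cv2.morphologyEx(m.astype(np.uint8),cv2.MORPH_OPEN,np.ones((3,3),np.uint8))>0
rect(clean(reg&(Z>.038)&(Z<.06)),"lining")
rect(clean(reg&(Z>.0315)&(Z<.06)),"pad")
rect(clean((abs(X-.56)<.2)&(abs(Y-.04)<.16)&(Z>.012)&(Z<.075)&(Y<.18)&(Y>-.125)),"fixture")
rect(clean((abs(X-.66)<.06)&(abs(Y-.03)<.1)&(Z>.038)&(Z<.075)),"jaw+housing")
for v in range(150,330,8): print(v,[(round(float(P[v,u,2])*1000)) for u in range(240,440,8)])
E
```

```text
lining [497.   58.8] [116.3  54.2] 84.0 [[464.0, 4.0], [518.0, -2.0], [530.0, 114.0], [476.0, 119.0]]
pad [498.7  39.8] [ 87.1 177.5] 12.7 [[437.0, 117.0], [476.0, -56.0], [561.0, -37.0], [522.0, 136.0]]
fixture [544.6  54.2] [220.5 320.7] 70.4 [[357.0, 4.0], [659.0, -103.0], [733.0, 104.0], [430.0, 212.0]]
jaw+housing [649.4  17. ] [109.3  64.4] 70.3 [[601.0, -24.0], [661.0, -45.0], [698.0, 58.0], [637.0, 79.0]]
150 [2, 7, 0, -5, 1, 1, 6, 4, -1, 0, -1, 2, -6, -2, -1, 1, 0, 0, 2, -3, 2, 2, -1, 0, 1]
158 [1, 0, -2, -7, 1, 1, 1, 3, -3, 0, 0, 2, -3, 0, 1, 4, 1, 0, 1, 0, -1, 0, -1, -3, 0]
166 [-4, 4, -4, -2, -3, 1, 0, 1, 23, 2, 0, 1, -3, 2, -2, -1, -1, 1, -3, 1, 0, 3, 0, -2, 0]
174 [56, -2, 2, 3, 4, -1, 1, 22, 22, 20, 19, 25, 0, -1, 1, 1, 3, 1, -1, -2, 1, -2, -2, 2, 2]
182 [48, 1, -2, -1, -4, 0, 1, 19, 21, 16, 21, 47, 45, 21, 17, 4, 2, -2, 1, 4, -1, 5, -3, -4, -1]
190 [27, 0, -1, 3, 0, 1, 0, 23, 19, 22, 14, 22, 44, 48, 47, 48, 20, 21, 1, -2, -1, 0, 4, -1, 3]
198 [3, 1, -5, -1, 1, -2, 18, 19, 22, 20, 22, 41, 21, 21, 22, 40, 49, 46, 15, 20, 18, -2, 1, -3, -2]
206 [-1, -1, -3, -1, 2, 1, 20,
[... 868 characters left out ...]
3]
278 [4, 1, 0, 24, 26, 28, 28, 47, 46, 47, 47, 42, 45, 48, 33, 26, 30, 31, 2, 0, 4, -4, 2, 1, -1]
286 [11, -3, 30, 27, 27, 26, 26, 49, 45, 49, 46, 47, 49, 45, 47, 33, 27, 26, -1, 0, 0, 3, 3, -1, -2]
294 [10, -3, 28, 30, 32, 28, 30, 47, 41, 45, 45, 48, 44, 45, 46, 25, 1117, 28, -1, -2, 2, -3, 1, -1, 3]
302 [1, 0, 30, 27, 25, 28, 27, 25, 26, 29, 30, 26, 27, 29, 34, 27, 26, -5, -1, 1, 1, 1, 1, -2, 0]
310 [1, 29, 30, 28, 29, 30, 31, 29, 30, 29, 28, 30, 32, 28, 26, 28, 30, 1, 2, -3, 2, -1, 2, 0, -1]
318 [0, 30, 30, 26, 31, 23, 28, 31, 29, 27, 30, 31, 27, 29, 32, 27, 32, -1, -2, -1, -1, 2, 3, -2, 0]
326 [0, -1, -2, 29, 31, 27, 29, 27, 26, 28, 24, 25, 31, 27, 30, 28, 2, 1, -3, -2, -1, 0, 2, 1, 2]
```

The top view shows the black pad on the deck at about (325,284), turned roughly 13° from the fixture. The bottle cap is at (207,157), the disc at (203,284) and the carton at (463,258). The four pink parts are look-alikes. From the depth data, the fixture origin is about (0.573, 0.044) at yaw −19.6°, and the pad is at (0.497, 0.059) at yaw −6°. I'll grip the lining front to rear, square the pad up on the deck and drag it in, then push from behind.

```bash
cat >> h.py <<'E'
YF=np.radians(-19.6); FX=np.array([np.cos(YF),np.sin(YF)]); FY=np.array([-FX[1],FX[0]]); FO=np.array([.5729,.0441])
def f2w(x,y): return FO+(x*FX+y*FY)/1000
def w2f(p): q=(np.asarray(p)[:2]-FO)*1000; return np.array([q@FX,q@FY])
def goto(xy,z,yawdeg):
    s=r.sense(); M=R.from_quat(s["ee_rot"]).as_matrix()
    d=(np.array([*xy,z])-s["tcp_pos"])@M*1000
    a=np.degrees(np.arctan2(M[1,1],M[0,1])); t=-(yawdeg-a)
    print("slide",d.round(1),"turn",round((t+180)%360-180,1),"yaw_y",a.round(1),"fix",w2f(s["tcp_pos"]).round(1),"z",s["tcp_pos"][2].round(4),"F",s["wrist_force"].round(1),"w",round(s["gripper_width"],4),"t",s["time_s"])
E
python3 -c "
from h import *
goto((.497,.0588),.13,-6)"
```

```text
slide [-468.4 -449.    92.6] turn 82.2 yaw_y 76.2 fix [-587.5  388.1] z 0.2227 F [-0.  0.  1.] w 0.0882 t 1.15
```

Request:
{"method": "move_arm", "body": {
  "slide": [
    [-468,-449,0],
    [-468,-449,0],
    [-468,-449,0],
    [-468,-449,0],
    [-468,-449,0]
  ],
  "turn": [82,82,82,82,82]
}}

```text
time_s: 1.65
tcp_pos: [0.2842, 0.3939, 0.2228]
ee_rot: [0.479, 0.878, 0.0, -0.0]
wrist_force: [1.0, 0.6, 0.3]
gripper_width: 0.088
```

```bash
python3 -c "
from h import *
goto((.497,.0588),.2,-6)"
```

```text
slide [-396.9   -2.8   22.6] turn 38.8 yaw_y 32.8 fix [-389.3  232.6] z 0.2228 F [1.  0.6 0.3] w 0.088 t 1.65
```

Request:
{"method": "move_arm", "body": {
  "slide": [
    [-397,-3,0],
    [-397,-3,0],
    [-397,-3,0],
    [-397,-3,0],
    [-397,-3,0]
  ],
  "turn": [39,39,39,39,39]
}}

```text
time_s: 2.15
tcp_pos: [0.4194, 0.1836, 0.2231]
ee_rot: [0.744, 0.668, 0.001, -0.0]
wrist_force: [1.1, 0.8, 0.5]
gripper_width: 0.0879
```

```bash
python3 -c "
from h import *
goto((.497,.0588),.15,-6)"
```

```text
slide [-115.8   90.4   73.1] turn -0.1 yaw_y -6.1 fix [-191.3   79.9] z 0.2231 F [1.1 0.8 0.5] w 0.0879 t 2.15
```

Request:
{"method": "move_arm", "body": {
  "slide": [
    [-116,90,73],
    [-116,90,73],
    [-116,90,73],
    [-116,90,73],
    [-116,90,73]
  ],
  "turn": [0,0,0,0,0]
}}

```text
time_s: 2.65
tcp_pos: [0.4965, 0.0583, 0.1487]
ee_rot: [0.744, 0.669, -0.001, 0.0]
wrist_force: [-0.3, 0.7, -1.2]
gripper_width: 0.0876
```

```bash
python3 - <<'E'
from h import *
d=cams.read_camera("wrist"); cv2.imwrite("pics/w1.png",d["img"]); P=cloud(d); X,Y,Z=np.moveaxis(P,-1,0)
print((d["range_z"]>0).mean())
for l in ["pad"]:
  for s in nets.masks_of(l,"wrist")[:3]:
    m=s["mask"]&(Z>.039)&(Z<.055); 
    if m.sum()<50: continue
    c,sz,a=cv2.minAreaRect((P[m][:,:2]*1000).astype(np.float32)); print(s["confidence"],s["rect"],m.sum(),np.round(c,1),np.round(sz,1),a,np.median(Z[m]))
for l in ["seat","mouth_l","dowel_l","jaw_face"]:
  for s in nets.spot_point(l,"wrist")[:2]:
    u,v=np.clip(np.round(s["pixel"]).astype(int),0,[639,479]); print(l,s["pixel"],s["confidence"],P[v,u].round(4),w2f(P[v,u]).round(1))
goto((.497,.0588),.038,-6)
E
```

```text
0.9960319010416666
0.64 [318.5, 230.0, 93.2, 180.0] 12495 [497.8  57.8] [116.7  54.2] 83.88485717773438 0.04631812544354613
seat [462.6, 248.2] 0.7 [0.6021 0.0346 0.0216] [30.7  0.8]
mouth_l [462.6, 249.8] 0.67 [0.6026 0.0325 0.0201] [31.8 -1. ]
mouth_l [414.7, 110.5] 0.65 [0.5677 0.1343 0.037 ] [-35.2  83.2]
dowel_l [536.6, 173.2] 0.57 [0.647  0.0859 0.0343] [55.8 64.2]
dowel_l [417.9, 231.4] 0.15 [0.5684 0.0529 0.0287] [-7.2  6.7]
jaw_face [501.8, 266.6] 0.6 [0.6208 0.0259 0.0443] [51.2 -1.1]
slide [ -3.6   1.  112.3] turn 0.3 yaw_y -5.7 fix [-78.3  -8.6] z 0.1503 F [-0.7 -0.2 -1. ] w 0.088 t 2.95
```

View pics/w1.png

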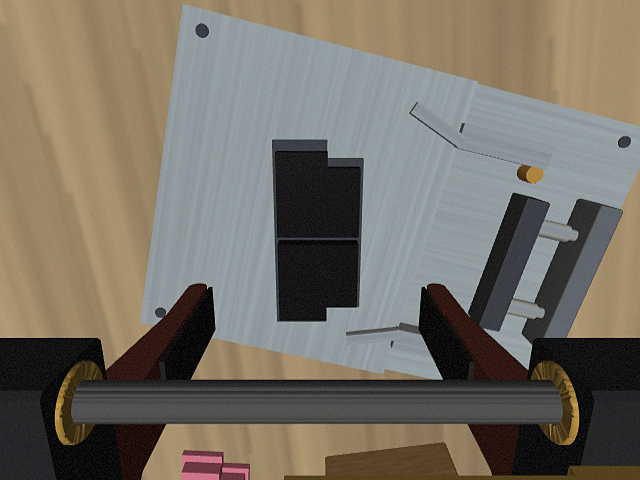

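The wrist view shows the pad at about (318,230) with its narrow side towards the jaw at (510,260). The fingers straddle it in line, and the measurements agree to about 1 mm. Going down.

Request:
{"method": "move_arm", "body": {
  "slide": [
    [0,0,50],
    [0,0,80],
    [0,0,80],
    [0,0,80]
  ],
  "turn": [0,0,0,0]
}}

```text
time_s: 3.35
tcp_pos: [0.4964, 0.0612, 0.0703]
ee_rot: [0.742, 0.671, -0.0, -0.0]
wrist_force: [-0.1, -0.3, 1.0]
gripper_width: 0.0882
```

```bash
python3 -c "
from h import *
goto((.4975,.058),.038,-6);goto((.4975,.058),.038,-6);cams.read_camera('top');goto((.4975,.058),.038,-6)"
```

```text
slide [-3.1  1.4 32.3] turn 0.2 yaw_y -5.8 fix [-77.8  -9.6] z 0.0703 F [-0.1 -0.3  1. ] w 0.0882 t 3.35
slide [-3.1  1.4 32.3] turn 0.2 yaw_y -5.8 fix [-77.8  -9.6] z 0.0703 F [-0.1 -0.3  1. ] w 0.0882 t 3.35
slide [-3.2  0.6 33.1] turn 0.2 yaw_y -5.8 fix [-77.1  -9.3] z 0.0711 F [-0.3  0.6  0.3] w 0.0879 t 3.4
```

Request:
{"method": "move_arm", "body": {
  "slide": [
    [-3,1,20],
    [-3,1,32],
    [-3,1,32]
  ],
  "turn": [0,0,0]
}}

```text
time_s: 3.7
tcp_pos: [0.4968, 0.0579, 0.0376]
ee_rot: [0.742, 0.67, -0.0, -0.0]
wrist_force: [0.2, 0.3, 0.5]
gripper_width: 0.0879
```

Request:
{"method": "move_arm", "body": {
  "slide": [
    [0,0,0],
    [0,0,0],
    [0,0,0],
    [0,0,0],
    [0,0,0]
  ],
  "turn": [0,0,0,0,0],
  "jaw": -1,
  "newtons": 12
}}

```text
time_s: 4.2
tcp_pos: [0.4972, 0.0578, 0.0379]
ee_rot: [0.742, 0.67, 0.0, 0.0]
wrist_force: [-0.4, -0.2, 3.5]
gripper_width: 0.0537
```

```bash
python3 -c "
from h import *
goto(f2w(-76,-12),.038,-6)"
```

```text
slide [ 0.5  0.1 -0.1] turn 0.2 yaw_y -5.8 fix [-75.9 -12.5] z 0.0379 F [-0.4 -0.2  3.5] w 0.0537 t 4.2
```

```bash
python3 -c "
from h import *
goto(f2w(-50,0),.038,-19.6)"
```

```text
slide [ 6.  28.2 -0.1] turn 13.8 yaw_y -5.8 fix [-75.9 -12.5] z 0.0379 F [-0.4 -0.2  3.5] w 0.0537 t 4.2
```

Request:
{"method": "move_arm", "body": {
  "slide": [
    [1,6,0],
    [3,12,0],
    [4,18,0],
    [5,24,0],
    [6,28,0]
  ],
  "turn": [3,6,9,12,13.8]
}}

```text
time_s: 4.7
tcp_pos: [0.5243, 0.0607, 0.0378]
ee_rot: [0.818, 0.575, -0.001, -0.001]
wrist_force: [-7.3, -1.2, 11.0]
gripper_width: 0.0534
```

```bash
python3 - <<'E'
from h import *
d=cams.read_camera("wrist"); cv2.imwrite("pics/w2.png",d["img"]); P=cloud(d); X,Y,Z=np.moveaxis(P,-1,0)
ms=nets.masks_of("pad","wrist")
for s in ms[:2]:
    m=s["mask"]&(Z>.041)&(Z<.052)
    if m.sum()<50: continue
    c,sz,a=cv2.minAreaRect((P[m][:,:2]*1000).astype(np.float32)); print(s["confidence"],s["rect"],np.round(c,1),w2f(np.array(c)/1000).round(1),np.round(sz,1),a)
    f=np.array([w2f(p) for p in P[m][:,:2]]); print("y extent",np.percentile(f[:,1],[1,99]),"x",np.percentile(f[:,0],[1,99]))
goto(f2w(-15,0),.038,-19.6)
E
```

```text
0.59 [316.9, 293.7, 151.0, 283.2] [525.1  60.8] [-50.6  -0.3] [116.9  54.4] 70.32579040527344
y extent [-55.86962255  57.44856581] x [-77.09847143 -24.2941495 ]
slide [ 0.4 35.7 -0.2] turn -0.1 yaw_y -19.7 fix [-50.7  -0.4] z 0.0378 F [-2.2  0.3  5.6] w 0.0539 t 4.8
```

View pics/w2.png

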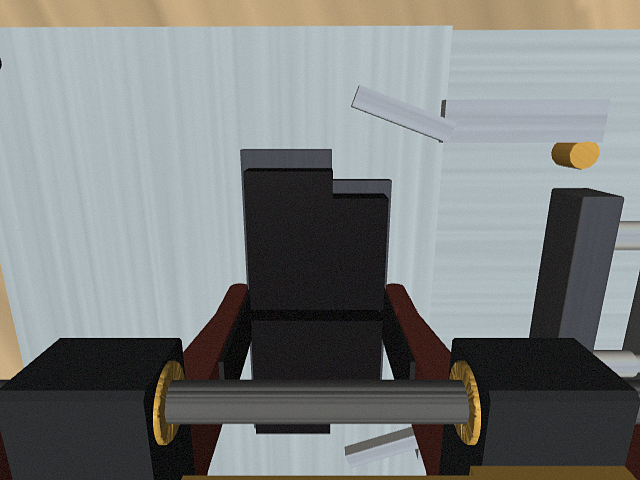

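The pad is square with the fixture and centred at about (−50.6, −0.3) mm. The left guide runs from (355,97) to the cheek at (445,130), and the jaw is at (585,270). Dragging on to just short of the lip.

Request:
{"method": "move_arm", "body": {
  "slide": [
    [0,8,0],
    [0,16,0],
    [0,24,0],
    [0,32,0],
    [0,36,0]
  ],
  "turn": [0,0,0,0,0]
}}

```text
time_s: 5.3
tcp_pos: [0.5584, 0.0493, 0.0377]
ee_rot: [0.817, 0.576, -0.001, -0.001]
wrist_force: [-6.3, 2.1, 10.6]
gripper_width: 0.054
```

Request:
{"method": "move_arm", "body": {
  "slide": [
    [0,4,0],
    [0,8,0],
    [0,8,0]
  ],
  "turn": [0,0,0]
}}

```text
time_s: 5.6
tcp_pos: [0.5662, 0.0465, 0.0377]
ee_rot: [0.817, 0.576, -0.001, -0.001]
wrist_force: [-3.8, 0.9, 5.8]
gripper_width: 0.0538
```

```bash
python3 - <<'E'
from h import *
d=cams.read_camera("wrist"); cv2.imwrite("pics/w3.png",d["img"]); P=cloud(d); X,Y,Z=np.moveaxis(P,-1,0)
for s in nets.masks_of("pad","wrist")[:2]:
    m=s["mask"]&(Z>.041)&(Z<.052)
    if m.sum()<50: continue
    c,sz,a=cv2.minAreaRect((P[m][:,:2]*1000).astype(np.float32)); print(s["confidence"],w2f(np.array(c)/1000).round(1),np.round(sz,1),a)
goto(f2w(-6,0),.038,-19.6)
E
```

```text
0.58 [-6.4  0.3] [117.2  54.3] 70.29505920410156
slide [-0.   1.1 -0.2] turn -0.0 yaw_y -19.6 fix [-7.1  0. ] z 0.0378 F [-2.2  1.8  5.4] w 0.0537 t 5.7
```

Request:
{"method": "move_arm", "body": {
  "slide": [
    [0,0,0],
    [0,0,0],
    [0,0,0],
    [0,0,-40],
    [0,0,-60]
  ],
  "turn": [0,0,0,0,0],
  "jaw": 0.38
}}

```text
time_s: 6.2
tcp_pos: [0.5676, 0.0456, 0.0993]
ee_rot: [0.817, 0.576, 0.0, 0.0]
wrist_force: [1.0, -0.4, 0.4]
gripper_width: 0.0607
```

Request:
{"method": "move_arm", "body": {
  "slide": [
    [0,-30,0],
    [0,-51,0],
    [0,-51,0],
    [0,-51,0],
    [0,-51,0]
  ],
  "turn": [-8.5,-17,-25,-34,-42],
  "jaw": 1
}}

```text
time_s: 6.7
tcp_pos: [0.5189, 0.0633, 0.0978]
ee_rot: [0.554, 0.833, 0.0, 0.0]
wrist_force: [0.5, -1.0, 0.4]
gripper_width: 0.0878
```

Request:
{"method": "move_arm", "body": {
  "slide": [
    [0,0,0],
    [0,0,0],
    [0,0,0],
    [0,0,0],
    [0,0,0]
  ],
  "turn": [-8.5,-17,-25,-34,-42]
}}

```text
time_s: 7.2
tcp_pos: [0.519, 0.063, 0.0976]
ee_rot: [0.219, 0.976, -0.0, 0.0]
wrist_force: [-0.5, -0.6, -0.1]
gripper_width: 0.0876
```

```bash
python3 - <<'E'
from h import *
d=cams.read_camera("top"); P=cloud(d)
d=cams.read_camera("wrist"); cv2.imwrite("pics/w4.png",d["img"]); P=cloud(d); X,Y,Z=np.moveaxis(P,-1,0)
for s in nets.masks_of("pad","wrist")[:2]:
    m=s["mask"]&(Z>.041)&(Z<.052)
    if m.sum()<50: continue
    c,sz,a=cv2.minAreaRect((P[m][:,:2]*1000).astype(np.float32)); print(s["confidence"],w2f(np.array(c)/1000).round(1),np.round(sz,1),a)
goto(f2w(-58,0),.031,70.4)
E
```

```text
0.71 [-7.6  0.3] [116.1  52.9] 70.1137924194336
slide [ 0.9  0.3 66.6] turn -6.2 yaw_y 64.2 fix [-57.1  -0.4] z 0.0976 F [ 0.3 -0.9  0.1] w 0.0878 t 7.35
```

Request:
{"method": "move_arm", "body": {
  "slide": [
    [1,0,30],
    [1,0,55],
    [1,0,66],
    [1,0,66]
  ],
  "turn": [-6.2,-6.2,-6.2,-6.2]
}}

```text
time_s: 7.75
tcp_pos: [0.517, 0.0633, 0.0304]
ee_rot: [0.17, 0.985, -0.001, -0.001]
wrist_force: [-0.3, 1.1, 0.3]
gripper_width: 0.0876
```

```bash
python3 - <<'E'
from h import *
d=cams.read_camera("wrist"); cv2.imwrite("pics/w5.png",d["img"])
goto(f2w(-48,0),.031,70.4)
E
```

```text
slide [-10.4   0.3   0.4] turn 0.0 yaw_y 70.4 fix [-58.4  -0.3] z 0.0314 F [ 0.5 -0.   0.5] w 0.0876 t 7.8
```

View pics/w5.png

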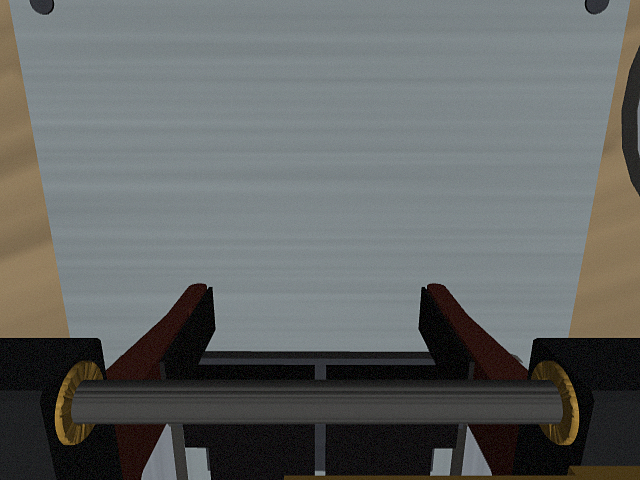

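The fingers at (200,320) and (435,320) are on the deck behind the pad's rear edge (row ~355), and everything is square. Pushing forward.

Request:
{"method": "move_arm", "body": {
  "slide": [
    [-4,0,0],
    [-8,0,0],
    [-12,0,0],
    [-16,0,0],
    [-20,0,0]
  ],
  "turn": [0,0,0,0,0]
}}

```text
time_s: 8.3
tcp_pos: [0.5368, 0.0571, 0.0319]
ee_rot: [0.169, 0.986, 0.0, -0.0]
wrist_force: [-2.9, 1.6, 2.1]
gripper_width: 0.0881
```

Request:
{"method": "move_arm", "body": {
  "slide": [
    [-4,0,0],
    [-8,0,0],
    [-12,0,0],
    [-16,0,0],
    [-18,0,0]
  ],
  "turn": [0,0,0,0,0]
}}

```text
time_s: 8.8
tcp_pos: [0.5535, 0.0509, 0.0313]
ee_rot: [0.169, 0.986, -0.0, -0.001]
wrist_force: [-4.4, 1.9, 1.3]
gripper_width: 0.0881
```

```bash
cat > look.py <<'E'
from h import *
import sys
d=cams.read_camera("wrist"); P=cloud(d); X,Y,Z=np.moveaxis(P,-1,0)
for s in nets.masks_of("pad","wrist")[:1]:
    print(s["confidence"],s["rect"])
d=cams.read_camera("side"); img=d["img"]; uv=proj(d,[*f2w(20,0),.03])[0].astype(int)
x,y=np.clip(uv-[80,60],0,[480,360]); cv2.imwrite(sys.argv[1],cv2.resize(img[y:y+120,x:x+160],None,fx=5,fy=5,interpolation=cv2.INTER_CUBIC))
for c in ["top","side"]:
    if c=="top": d=cams.read_camera(c)
    P=cloud(d)
    for l in ["pad","jaw_face"]:
        for s in (nets.masks_of(l,c) if l=="pad" else nets.spot_point(l,c))[:4]:
            if l=="pad":
                q=P[s["mask"]]; f=np.array([w2f(p) for p in q]); k=(abs(f[:,0])<90)&(abs(f[:,1])<75)&(q[:,2]>.028)
                if k.sum()<100: continue
                f=f[k];z=q[k][:,2]*1000; A=np.c_[f,np.ones(len(f))]; g=abs(z-np.median(z))<5
                co=np.linalg.lstsq(A[g],z[g],rcond=None)[0]
                print(c,"pad x",np.percentile(f[g,0],[1,99]).round(1),"y",np.percentile(f[g,1],[1,99]).round(1),"z@x=5,30,55",[round(float(co@[xx,0,1]),1) for xx in (5,30,55)],"roll slope",co[1].round(3),k.sum())
            else:
                u,v=np.clip(np.round(s["pixel"]).astype(int),0,[639,479]); print(c,"jaw",w2f(P[v,u]).round(1),P[v,u,2].round(3),s["confidence"])
goto(f2w(-9,0),.031,70.4)
E
python3 look.py pics/s6.png
```

```text
0.64 [315.7, 393.2, 251.6, 130.1]
side pad x [-84.8 -75.6] y [-56.6 -26.7] z@x=5,30,55 [452.9, 425.2, 397.4] roll slope 0.046 524
side jaw [-61.8 -45.7] 0.519 0.82
slide [-11.5   0.    0.5] turn 0.2 yaw_y 70.6 fix [-20.5  -0. ] z 0.0315 F [-2.6  1.2 -0.6] w 0.0879 t 9.2
```

Request:
{"method": "move_arm", "body": {
  "slide": [
    [-2,0,0],
    [-4,0,0],
    [-6,0,0],
    [-8,0,0]
  ],
  "turn": [0,0,0,0]
}}

```text
time_s: 9.6
tcp_pos: [0.5609, 0.0483, 0.0314]
ee_rot: [0.169, 0.986, -0.0, -0.001]
wrist_force: [-5.6, 1.4, -1.7]
gripper_width: 0.0878
```

```bash
python3 - <<'E'
from h import *
d=cams.read_camera("wrist"); t=cams.read_camera("side")
cv2.imwrite("pics/w7.png",np.vstack([cv2.resize(d["img"],(480,360))[120:],cv2.resize(t["img"],(480,360))[100:320]]))
goto(f2w(-9,0),.031,70.4)
E
```

```text
slide [-3.4  0.   0.4] turn 0.2 yaw_y 70.6 fix [-12.4  -0. ] z 0.0314 F [-4.2  1.3 -1.8] w 0.0878 t 9.7
```

View pics/w7.png

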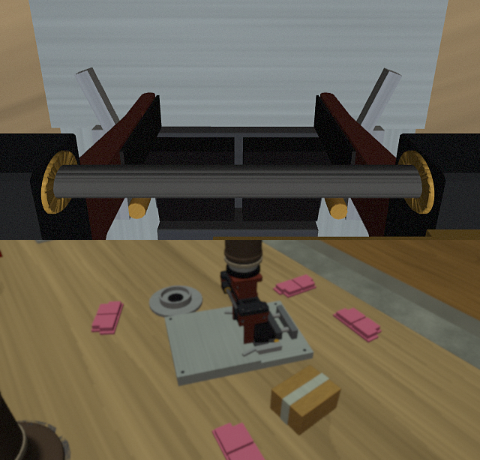

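The pad is square between the two dowels (wrist half: (137,207) and (338,207)) and against the jaw, and its rear edge is almost at the lip. The last few millimetres go slowly.

Request:
{"method": "move_arm", "body": {
  "slide": [
    [-1,0,0],
    [-2,0,0],
    [-3,0,0],
    [-4,0,0],
    [-4.5,0,0]
  ],
  "turn": [0,0,0,0,0]
}}

```text
time_s: 10.2
tcp_pos: [0.5649, 0.0469, 0.0313]
ee_rot: [0.169, 0.986, -0.0, -0.001]
wrist_force: [-5.3, 1.3, -1.7]
gripper_width: 0.0878
```

```bash
cat > wl.py <<'E'
from h import *
d=cams.read_camera("wrist"); P=cloud(d); F=(P[...,:2]-FO)@np.c_[FX,FY]*1000; Z=P[...,2]*1000
for y0 in (-25,25):
    for a in range(-12,66,4):
        m=(abs(F[...,0]-a)<1.5)&(abs(F[...,1]-y0)<10)&(Z>0)&(Z<55)
        print((a,int(m.sum()),round(float(np.median(Z[m])),1)) if m.sum()>5 else (a,), end=" ")
    print()
goto(f2w(-8,0),.031,70.4)
E
python3 wl.py
```

```text
(-12, 297, 28.3) (-8, 290, 28.3) (-4, 286, 28.3) (0, 221, 28.3) (4, 577, 33.4) (8, 1156, 40.8) (12, 274, 46.4) (16, 276, 45.9) (20,) (24,) (28,) (32,) (36,) (40,) (44, 211, 41.5) (48, 223, 40.9) (52, 218, 40.1) (56, 207, 39.5) (60, 202, 38.7) (64, 652, 42.3) 
(-12, 300, 28.3) (-8, 285, 28.3) (-4, 294, 28.4) (0, 209, 28.3) (4, 595, 33.4) (8, 1118, 40.8) (12, 288, 46.4) (16, 264, 45.8) (20,) (24,) (28,) (32,) (36,) (40,) (44, 215, 41.4) (48, 214, 40.8) (52, 216, 40.1) (56, 210, 39.4) (60, 204, 38.7) (64, 656, 42.2) 
slide [-0.4  0.1  0.3] turn 0.2 yaw_y 70.6 fix [-8.4 -0.1] z 0.0313 F [-6.3  2.1 -1.1] w 0.0881 t 10.25
```

The rear is clear of the lip but hanging on the fingers by friction, with its underside at about 30 mm. I'll push slightly further and carry it down with the fingers.

Request:
{"method": "move_arm", "body": {
  "slide": [
    [-1,0,0],
    [-2,0,0],
    [-2,0,1],
    [-2,0,2],
    [-2,0,2.7]
  ],
  "turn": [0,0,0,0,0]
}}

```text
time_s: 10.75
tcp_pos: [0.5664, 0.0464, 0.0285]
ee_rot: [0.169, 0.986, -0.0, -0.001]
wrist_force: [-6.1, 0.8, 0.2]
gripper_width: 0.0881
```

```bash
python3 wl.py
```

```text
(-12, 313, 28.3) (-8, 303, 28.3) (-4, 294, 28.4) (0, 201, 28.2) (4, 405, 29.0) (8, 1000, 35.3) (12, 300, 44.1) (16, 298, 43.7) (20, 65, 43.0) (24,) (28,) (32,) (36,) (40,) (44, 226, 40.7) (48, 235, 40.1) (52, 252, 39.7) (56, 224, 39.2) (60, 224, 38.9) (64, 601, 40.6) 
(-12, 302, 28.3) (-8, 297, 28.3) (-4, 303, 28.3) (0, 200, 28.2) (4, 440, 29.0) (8, 1017, 35.7) (12, 299, 44.1) (16, 301, 43.6) (20, 42, 42.9) (24,) (28,) (32,) (36,) (40,) (44, 227, 40.6) (48, 233, 40.2) (52, 229, 39.7) (56, 214, 39.2) (60, 227, 38.8) (64, 602, 40.6) 
slide [ 1.2  0.1 -2.5] turn 0.2 yaw_y 70.6 fix [-6.8 -0.1] z 0.0285 F [-6.   1.5 -1. ] w 0.0879 t 10.8
```

Request:
{"method": "move_arm", "body": {
  "slide": [
    [40,0,0],
    [40,0,0],
    [40,0,0]
  ],
  "turn": [0,0,0]
}}

```text
time_s: 11.1
tcp_pos: [0.5314, 0.0596, 0.0298]
ee_rot: [0.168, 0.986, 0.0, 0.002]
wrist_force: [1.6, -0.5, 0.0]
gripper_width: 0.088
```

```bash
python3 wl.py
```

```text
(-12, 243, 28.3) (-8, 200, 28.2) (-4,) (0,) (4,) (8, 96, 38.5) (12, 258, 38.4) (16, 247, 38.3) (20, 257, 38.2) (24, 239, 38.4) (28, 231, 38.4) (32, 229, 38.3) (36, 236, 38.3) (40, 57, 38.0) (44,) (48,) (52,) (56,) (60,) (64,) 
(-12, 238, 28.4) (-8, 188, 28.1) (-4,) (0,) (4,) (8, 98, 38.6) (12, 251, 38.3) (16, 242, 38.3) (20, 242, 38.3) (24, 232, 38.3) (28, 239, 38.3) (32, 226, 38.3) (36, 188, 38.2) (40,) (44,) (48,) (52,) (56,) (60,) (64,) 
slide [-35.7  -0.7  -1. ] turn 0.2 yaw_y 70.6 fix [-43.7   0.6] z 0.0299 F [ 0.5 -0.3 -0.2] w 0.0877 t 11.15
```

It dropped in flat: the lining top is at 38.3 mm everywhere, which is 20 mm floor plus the 18 mm pad. Raising the arm clear and checking.

Request:
{"method": "move_arm", "body": {
  "slide": [
    [10,0,-40],
    [20,0,-90],
    [30,0,-140],
    [40,0,-190],
    [50,0,-200]
  ],
  "turn": [0,0,0,0,0]
}}

```text
time_s: 11.65
tcp_pos: [0.4864, 0.0761, 0.235]
ee_rot: [0.169, 0.986, 0.002, 0.005]
wrist_force: [-0.5, 1.0, -1.2]
gripper_width: 0.0876
```

Request:
{"method": "move_arm", "body": {
  "slide": [
    [50,0,0],
    [100,0,0],
    [130,0,0],
    [130,0,0],
    [130,0,0]
  ],
  "turn": [0,0,0,0,0]
}}

```text
time_s: 12.15
tcp_pos: [0.3613, 0.1195, 0.2295]
ee_rot: [0.168, 0.986, 0.001, 0.001]
wrist_force: [0.4, 1.1, 1.0]
gripper_width: 0.0878
```

```bash
python3 look.py pics/s8.png; python3 - <<'E'
from h import *
d=cams.read_camera("top"); P=cloud(d); F=(P[...,:2]-FO)@np.c_[FX,FY]*1000; Z=P[...,2]*1000
for a in range(-10,70,4):
    print([(round(float(np.median(Z[m])),1)) if (m:=(abs(F[...,0]-a)<2)&(abs(F[...,1]-y0)<15)).sum()>5 else None for y0 in (-30,0,30)],a)
u,v=proj(d,[*f2w(20,0),.03])[0].astype(int)
cv2.imwrite("pics/t8.png",cv2.resize(d["img"][v-60:v+60,u-80:u+80],None,fx=5,fy=5,interpolation=cv2.INTER_CUBIC))
m=(F[...,0]>-5)&(F[...,0]<62)&(Z>35)&(Z<42)&(abs(F[...,1])<62)&(d["img"].max(-1)<60)
c,s,a=cv2.minAreaRect((P[m][:,:2]*1000).astype(np.float32)); print(w2f(np.array(c)/1000),s,a)
for l in ("oil","carton","disc"):
    for s in nets.spot_point(l,"top")[:1]: print(l,s["pixel"])
E
```

```text
0.96 [317.1, 451.1, 118.8, 51.2]
top pad x [ 2.6 56.1] y [-55.6  56.5] z@x=5,30,55 [38.0, 37.9, 37.8] roll slope 0.002 1671
top jaw [59.8  4.3] 0.035 0.76
top jaw [28.3  1.6] 0.025 0.63
top jaw [-153.1  198.6] 0.019 0.34
side pad x [-47.2  27.9] y [-72.5  19.3] z@x=5,30,55 [33.2, 36.0, 38.9] roll slope -0.002 837
side jaw [ 27.1 -53.8] 0.035 0.77
side jaw [ 29.4 -17.4] 0.043 0.41
slide [-216.4    0.3  197.7] turn 0.1 yaw_y 70.5 fix [-225.3   -0.7] z 0.2287 F [-0.5  0.3  0.6] w 0.0877 t 12.55
[27.0, 27.6, 28.0] -10
[28.2, 28.3, 27.9] -6
[29.0, 27.5, 28.1] -2
[27.5, 27.5, 28.7] 2
[38.3, 37.0, 39.3] 6
[38.1, 37.7, 38.1] 10
[37.5, 36.3, 37.8] 14
[37.9, 37.7, 38.9] 18
[37.6, 37.1, 38.0] 22
[37.6, 36.8, 38.6] 26
[37.6, 37.8, 37.7] 30
[37.4, 37.5, 36.9] 34
[37.9, 37.7, 37.5] 38
[37.4, 37.4, 38.4] 42
[38.9, 37.6, 38.1] 46
[37.4, 38.1, 38.1] 50
[37.9, 37.0, 37.9] 54
[37.3, 33.7, 35.8] 58
[43.4, 44.1, 43.4] 62
[44.2, 45.1, 43.4] 66
[31.91198089  0.3856465 ] (115.44642639160156, 59.39537811279297) 70.4936752319336
oil [225.6, 187.2]
carton [459.8, 263.0]
disc [203.5, 285.1]
```

View pics/t8.png

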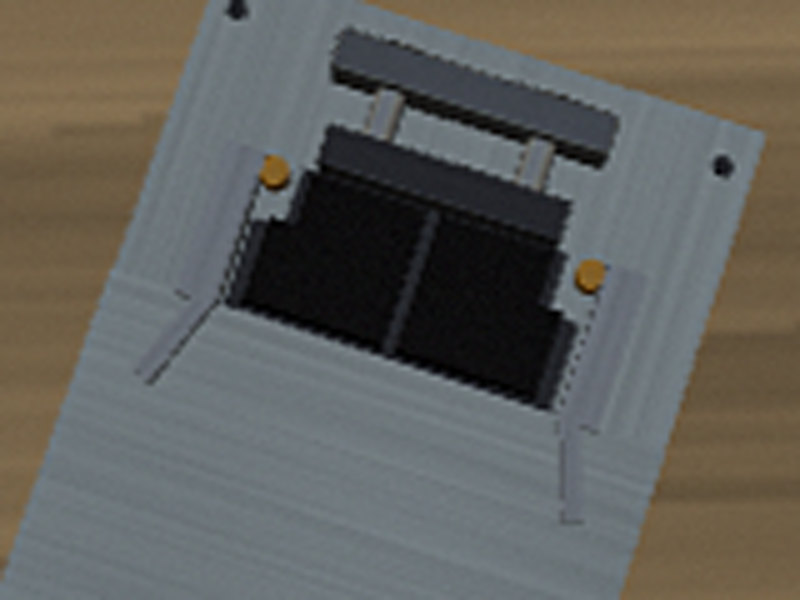

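View pics/s8.png

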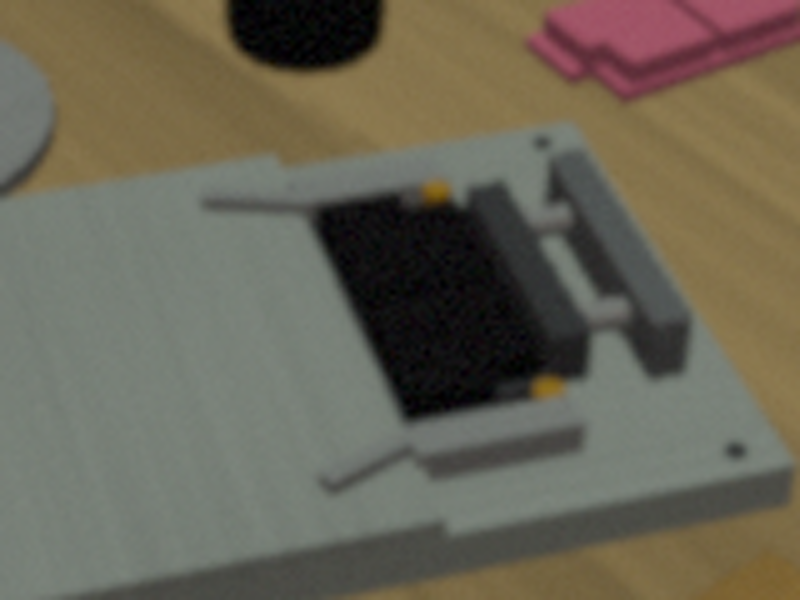

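Both views show the pad flat in the pocket. Its rear edge is along the lip (top crop, (235,300) to (550,405)), its narrow part is between the dowels, and the jaw is closed on its nose. The bottle, carton and disc are where they were. Handing in.

```bash
python3 -c "
from rig import r
print(r.job_done())"
```

```text
the job is handed in; nothing more can be done
None
```

The brake pad is home in the pocket, flat and square, with the sprung jaw closed on it; I handed the job in at about 13 s of the 64 s allowed.

**What I did:** I gripped the lining lightly (12 N) and slid the pad along the deck to square and centre it. I then released it and pushed its rear edge with the open fingers past the lip against the jaw. The rear edge hung on the fingers by friction at first. I pushed about 2 mm further, carried it down below deck level, and pulled back quickly so that it dropped in. The wrist force readings stayed around 13 N or less.

**Last checks:**
- **Flat:** the lining top measures about 38 mm everywhere, which matches the 20 mm floor plus the 18 mm pad.
- **Square:** the lining spans x of about 3 to 56 mm and y of −56 to 56 mm, within 0.1° of the fixture.
- **Jaw:** its face is at about 60 mm, which fits a travel of 0.010 m. I estimated this from the depth image, not from a joint reading.
- **Bystanders:** the bottle, carton and disc are within about 2 pixels of their first positions in the top view.

**Disagreements:** some network results in the side view were off. Its pad mask and jaw point gave wrong positions, so I relied on the depth data and the two final pictures. A cruder dark-pixel fit in the top view included part of the jaw edge, so I discarded its x value; its y and yaw agreed with the rest.

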